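# Spacer rings back on their spindle

## Task

Put the two loose black spacer rings of the microscope's camera port back on their storage spindle: first the wide ring, all the way down onto the spindle's base, then the narrow ring on top of it, lying flat. Lower each ring down over the post and let go only when it is as good as seated, do not let it drop; leave the solid stepped plug, which has no hole, where it lies.

Things in the scene. Friction and masses are not known exactly. Their poses are not given: they have to be found in the camera images.
- spindle_seat (a point): Storage spindle: a grey metal disc base, 76 mm in diameter and 12 mm thick, fixed to the bench, with one upright steel post in its middle. The post is 14 mm in diameter and stands 63 mm above the base, its last 15 mm tapering to 6 mm. This point is on the post's axis at the base's top face (12 mm above the bench), where the wide ring is to lie; z is up.
- ring_large: The wide black spacer ring: outer diameter 60 mm, bore 32 mm right through, 25 mm high, about 130 g, lying flat on the bench. Origin: centre of its underside; z along its bore, up. Rigid; grip it across its outside.
- ring_small: The narrow black spacer ring: outer diameter 44 mm, bore 32 mm right through, 25 mm high, about 50 g, lying flat on the bench. Origin: centre of its underside; z along its bore, up. Rigid; grip it across its outside.
- plug: A bystander: solid black stepped plug without any hole, 54 mm in diameter and 15 mm high with a 38 mm boss up to 24 mm, lying on the bench. Origin: centre of its underside, z up. The two rings and the plug change places from start to start.
Not all that is in view belongs to the job. What is shaped like the ring_small but red or yellow is not meant.

How it is judged:
On the way, in this order (a step that is already met when the one before it is completed fails the run):
1. the wide ring lies flat on the spindle's base, around the post (horizontal distance between ring_large and spindle_seat below 0.014 m and z of ring_large in the frame of spindle_seat below 0.005 m and angle between ring_large's own z axis and vertical below 0.17 rad), for 0.2 s.
2. the narrow ring lies flat on the wide one, around the post (horizontal distance between ring_small and spindle_seat below 0.014 m and z of ring_small in the frame of spindle_seat between 0.02 and 0.03 m and angle between ring_small's own z axis and vertical below 0.17 rad), for 0.2 s.
At the end, for the whole second after the job is handed in: Both rings are on the spindle at rest, the wide one flat on the base (within 5 mm) and the narrow one flat on top of it (within 5 mm), each tilted less than 10 degrees and centred on the post within 14 mm; the plug lies within 30 mm of where it was (all of step 1 and all of step 2 and linear speed of each of ring_large, ring_small below 0.02 m/s and distance of plug from where it was at the start of the episode below 0.03 m); the robot touches nothing.
It fails at once if the wide ring was dropped onto the spindle (falling free faster than 0.6 m/s, about 20 mm of fall) (horizontal distance between ring_large and spindle_seat below 0.03 m and linear speed of ring_large above 0.6 m/s and contact force between the fingers and ring_large below 0.05 N).
It fails at once if the narrow ring was dropped onto the spindle (falling free faster than 0.6 m/s, about 20 mm of fall) (horizontal distance between ring_small and spindle_seat below 0.03 m and linear speed of ring_small above 0.6 m/s and contact force between the fingers and ring_small below 0.05 N).
It fails at once if the plug was moved by more than 30 mm (distance of plug from where it was at the start of the episode above 0.03 m).
It also fails if it takes over 51 s, if anything falls off the work surface, if the arm or the gripper's body presses on something with over 40 N, if the wrist force passes 120 N, or if a joint passes its speed limit or range.

## Robot

A 6-joint arm with a two-finger parallel gripper is mounted at the origin on the work surface. World frame = base frame: x ahead of the robot, y to its left, z up, the work surface at z = 0. Lengths are in m, angles in rad, forces in N, time in s.
With the tool pointing down it reaches from about 0.375 to 0.9 m from the base axis. Payload 3.1 kg.
Tool frame: the origin (TCP) lies between the finger pads; the fingertips stand 19 mm ahead of it and the grasp point (between the pads) is the TCP; z points along the fingers, y is the direction in which the jaws open and shut (so a half turn about z gives the same grasp; the last joint's range is limited). The gripper opens to 85 mm and grips with 20 to 120 N. Pads are 22 mm wide; open, the fingers measure 114 mm over their backs; the gripper's body (76 mm by 85 mm) begins 54 mm behind the grasp point. The pads swing forward as they close: fully open they stand 13 mm farther back than shut.
Start: joints at [-1.381, 0.527, 1.433, -0, 1.181, -0.178], TCP at [0.225, -0.583, 0.25] pointing down, gripper open.
Joint ranges: [-3.08, 3.08], [-0.75, 2.2], [0.22, 2.44], [-1.43, 4.57], [0, 2.65], [-2.85, 2.85]. Speed limits (rad/s): [2.79, 2.79, 3.14, 3.14, 3.14, 3.14].

## Interface

Orientations are given as a unit quaternion [x, y, z, w].
In Python, from station import manip, optics, job gives the robot as it stands.
- The arm moves only by the shell command python3 -m inch 'ROWS' [OPENING] [FORCE]. ROWS is JSON, one flat list of numbers, 4 for each row, row after row: the shift along the world's x, y, z in cm, then the turn about the world's z in rad. A call has 1 to 20 rows; each row shifts and turns the commanded pose from where the row before left it; what a row does not reach is not made up. A row lasts 1/8 s, in which the tool goes at most 62.5 mm and 10.7 degrees, less where a joint would pass 70% of its speed; a pose out of reach is approached as far as the arm can. A call with a gripper value outside its range is refused whole. OPENING is the opening in per cent of the stroke, from 0 (shut) to 100 (fully open), set as the call begins (- or left out, the last holds). The fingers move at their own pace and stop on an object; FORCE is the grip in N (left out, the last holds). Time passes only in rows, so rows that do not move let the fingers close. It gives the time, the measured TCP pose, the force and the opening at its end, in the units of the state.
- manip.sense(): the state, without advancing time (a new reading comes with each control period).
- optics.snapshot(name): name is "side" or "top"; returns (picture, depth): 384x512x3 uint8, red, green, blue; 384x512 float32, m along the optical axis (not along the pixel's ray), 0 where there is no reading.
- optics.camera_model(name): a dict with "mtx" (3x3 intrinsics, pixels), "camera_from_world" (4x4, takes a point from world to camera coordinates). Camera axes: x right, y up, looking along -z (the intrinsics and any distortion apply to the point x, -y, -z); pixel columns grow to the right and rows downward; lengths in m; the calibration is good to about 2 mm. A picture is of the moment at which its call begins. camera_model takes no time and is no camera call.
- job.sign_off(): hands the job in, once; it reports no verdict.
The state is a dict: "t": time; "q": joint angles; "qd": joint speeds; "tau": joint torques, N m; "tcp_pos": TCP position; "tool_rot": TCP orientation; "force": force on the tool from outside, world axes, zero at the start; "ft_torque": the same for the moment, N m; "finger_gap": opening from 0.0 (shut) to 1.0 (fully open).
Only numpy, scipy, OpenCV 4.12 (cv2) and the standard library are available. Lean on these libraries where they do the work, as an engineer would, in place of code of your own. Each camera call takes 0.05 s, during which the arm holds its last target.

## Working session

There is one attempt and no reset: what is moved stays moved. The work goes in short steps, Python scripts to look and compute and a shell command to move; the robot and the scene stay as the last step left them, time stands still between calls to the robot, and variables do not carry over. Pictures are saved under pics/ and viewed, and the job is handed in when it is done.

```bash
mkdir -p pics; python3 - <<'E'
from station import manip, optics
import cv2,numpy as np
s=manip.sense();print(s)
for n in("side","top"):
    p,d=optics.snapshot(n);cv2.imwrite(f"pics/{n}0.png",p[...,::-1]);np.savez(f"pics/{n}0.npz",p=p,d=d)
    print(n,optics.camera_model(n))
E
```

```text
{'t': 0.0, 'q': array([-1.38048112e+00,  5.28449870e-01,  1.43389217e+00, -1.71244789e-05,
        1.18138601e+00, -1.78524103e-01]), 'qd': array([-4.85521192e-04, -1.42540076e-05, -8.71843605e-06,  4.60700382e-04,
       -1.66028007e-03, -9.81171616e-04]), 'tau': array([ 1.26522700e-04, -4.42346013e+01, -1.78023058e+01, -1.05995666e-04,
        8.34646431e-03,  8.56398003e-06]), 'tcp_pos': array([ 0.22521425, -0.58229767,  0.2493468 ]), 'tool_rot': array([ 9.83041679e-01,  1.83379161e-01, -1.42122158e-05, -1.06763003e-03]), 'force': array([ 0.22524944, -0.16180762,  0.1634795 ]), 'ft_torque': array([-0.00710508, -0.02302094, -0.04557203]), 'finger_gap': 1.0013186321841914}
side {'mtx': array([[350.79276825,   0.        , 256.69458777],
       [  0.        , 350.79276825, 179.74238603],
       [  0.        ,   0.        ,   1.        ]]), 'camera_from_world': array([[ 0.92911296, -0.36961441,  0.01158844, -0.55286799],
       [ 0.27562477,  0.71305948,  0.64465274, -0.19652861],
       [-0.24653619, -0.59576116,  0.76438769, -0.62985483],
       [ 0.        ,  0.        ,  0.        ,  1.        ]])}
top {'mtx': array([[384.92408997,   0.        , 257.10822545],
       [  0.        , 384.92408997, 192.5565278 ],
       [  0.        ,   0.        ,   1.        ]]), 'camera_from_world': array([[-0.01393185, -0.99934278,  0.03346513,  0.00366868],
       [ 0.99795892, -0.01181099,  0.0627574 , -0.63077789],
       [-0.0623209 ,  0.03427115,  0.99746759, -0.78928515],
       [ 0.        ,  0.        ,  0.        ,  1.        ]])}
```

View pics/top0.png

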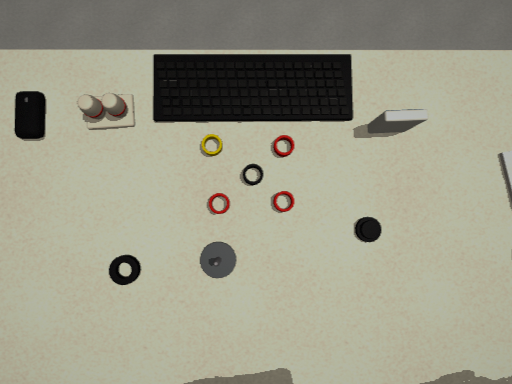

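View pics/side0.png

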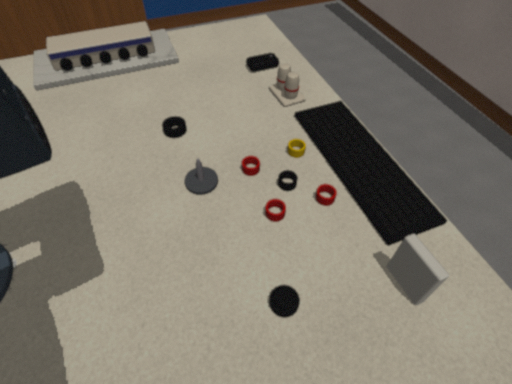

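```bash
cat > h.py <<'E'
from station import manip, optics
import cv2,numpy as np
def pts(n,d):
    m=optics.camera_model(n);K=m["mtx"];T=np.linalg.inv(m["camera_from_world"])
    v,u=np.mgrid[:384,:512]
    c=np.stack([(u-K[0,2])/K[0,0]*d,-(v-K[1,2])/K[1,1]*d,-d],-1)
    return c@T[:3,:3].T+T[:3,3]
def ray(n,u,v,z):
    m=optics.camera_model(n);K=m["mtx"];T=np.linalg.inv(m["camera_from_world"])
    r=T[:3,:3]@np.array([(u-K[0,2])/K[0,0],-(v-K[1,2])/K[1,1],-1]);o=T[:3,3]
    return o+r*(z-o[2])/r[2]
def blob(n,p,d,u,v,r,lo,hi,mask):
    P=pts(n,d);m=mask.copy();a=np.zeros(m.shape,np.uint8);cv2.circle(a,(u,v),r,1,-1)
    m&=(a>0)&(d>0)&(P[...,2]>lo)&(P[...,2]<hi)
    q=P[m][:,:2].astype(np.float32)
    c,R=cv2.minEnclosingCircle(q)
    return len(q),np.round(c,4),round(R*1e3,1),np.round(np.median(P[m][:,2]),4)
E
python3 - <<'E'
from h import *
f=np.load('pics/top0.npz');p,d=f['p'],f['d']
black=p.max(2)<60; any_=p.max(2)>=0
for nm,u,v,r in(("L",125,269,24),("S",253,174,15),("plug",368,229,20)):
    for lo,hi in((.018,.03),(.003,.03)): print(nm,blob("top",p,d,u,v,r,lo,hi,black))
    a=np.zeros(black.shape,np.uint8);cv2.circle(a,(u,v),r,1,-1)
    c,_=cv2.findContours((black&(a>0)).astype(np.uint8),cv2.RETR_CCOMP,cv2.CHAIN_APPROX_NONE)
    for k in sorted(c,key=len)[-2:]:
        e=cv2.fitEllipse(k);print(len(k),e,ray("top",*e[0],.025),ray("top",*e[0],.012))
print("base",blob("top",p,d,218,260,24,.007,.017,any_))
print("post",blob("top",p,d,215,261,14,.05,.09,any_))
f=np.load('pics/side0.npz');p,d=f['p'],f['d'];black=p.max(2)<60
for nm,u,v,r in(("L",174,127,18),("S",288,180,14),("plug",284,301,22)):
    print(nm,blob("side",p,d,u,v,r,.018,.03,black))
print("base",blob("side",p,d,201,181,24,.007,.017,p.max(2)>0))
print("post",blob("side",p,d,198,165,14,.045,.09,p.max(2)>0))
E
```

```text
L (506, array([0.4756, 0.2708]), 30.1, np.float64(0.0246))
L (569, array([0.4756, 0.2708]), 30.1, np.float64(0.0244))
43 ((124.74998474121094, 269.2069396972656), (14.193817138671875, 15.86167049407959), 160.70594787597656) [0.47704972 0.26792614 0.025     ] [0.47537471 0.27189319 0.012     ]
85 ((124.22058868408203, 269.3898010253906), (28.029926300048828, 31.017297744750977), 58.08327865600586) [0.47670034 0.26899108 0.025     ] [0.47501967 0.2729754  0.012     ]
S (124, array([0.6702, 0.0038]), 21.4, np.float64(0.0242))
S (146, array([0.6702, 0.0038]), 21.4, np.float64(0.0239))
43 ((252.19773864746094, 174.3676300048828), (14.943551063537598, 16.285451889038086), 86.02513885498047) [0.66871683 0.00547251 0.025     ] [0.67014962 0.005184   0.012     ]
56 ((252.3026885986328, 174.11944580078125), (18.822216033935547, 20.02787971496582), 1.5591306686401367) [0.66923671 0.00524591 0.025     ] [0.67067793 0.00495373 0.012     ]
plug (258, array([ 0.5512, -0.2411]), 19.4, np.float64(0.0232))
plug (490, array([ 0.5506, -0.2397]), 26.3, np.float64(0.0206))
70 ((367.5032653808594, 229.0856475830078), (24.0214900970459, 25.091157913208008), 97.30269622802734) [ 0.55100327 -0.2346933   0.025     ] [ 0.55052738 -0.23887599  0.012     ]
base (971, array([0.4918, 0.0792]), 37.9, np.float64(0.0116))
post (41, array([0.492 , 0.0789]), 6.9, np.float64(0.0679))
L (221, array([0.4744, 0.2688]), 28.7, np.float64(0.0244))
S (108, array([0.6683, 0.0023]), 20.8, np.float64(0.0235))
plug (389, array([ 0.5499, -0.2411]), 18.9, np.float64(0.0238))
base (629, array([0.491 , 0.0797]), 38.7, np.float64(0.0118))
post (70, array([0.4896, 0.0745]), 4.4, np.float64(0.0612))
```

```bash
python3 - <<'E'
import cv2,numpy as np
p=cv2.imread('pics/top0.png');cv2.imwrite('pics/z0.png',cv2.resize(p[130:290,100:300],None,fx=4,fy=3.75,interpolation=cv2.INTER_CUBIC)[:600])
E
```

```text
(no output)
```

View pics/z0.png

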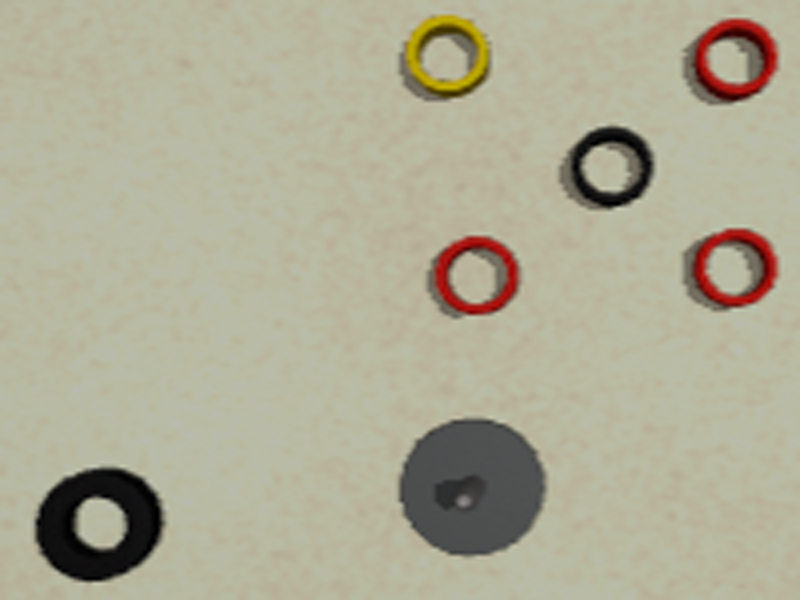

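The wide ring is at top (125,269) → (0.4755, 0.2705). The narrow black ring is at (253,174) → (0.670, 0.004), and the spindle disc is at (218,260) → (0.4918, 0.079). The plug is at (368,229). I'll move above the wide ring first.

```bash
python3 -m inch '[3.5,3.5,0,0.06, 3.5,3.5,0,0.06, 3.5,3.5,0,0.06, 3.5,3.5,0,0.06, 3.5,3.5,0,0.06, 3.5,3.5,0,0.06, 3.5,3.5,0,0.06, 3.5,3.5,0,0.06, -0.25,4.8,-0.8,0.06, -0.25,4.8,-0.8,0.06, -0.25,4.8,-0.8,0.06, -0.25,4.8,-0.8,0.06, -0.25,4.8,-0.8,0.06, -0.25,4.8,-0.8,0.06, -0.25,4.8,-0.8,0.06, -0.25,4.8,-0.8,0.06, -0.25,4.8,-0.8,0.06, -0.25,4.8,-0.8,0.06, -0.25,4.8,-0.8,0.06, -0.2,4.5,-0.8,0.06]' 100 40
```

```text
t: 2.6
tcp_pos: [0.4754, 0.2717, 0.1537]
tool_rot: [0.707, 0.707, -0.0, -0.0]
force: [0.8, 0.4, -0.3]
finger_gap: 0.999
```

```bash
python3 -m inch '[0,0,0,0, 0,0,0,0]'; python3 - <<'E'
from h import *
p,d=optics.snapshot("side");cv2.imwrite("pics/s1.png",p[...,::-1])
s=manip.sense();print(s['tcp_pos'],s['tool_rot'],s['q'],s['t'])
E
```

```text
t: 2.85
tcp_pos: [0.4754, 0.2698, 0.154]
tool_rot: [0.708, 0.707, -0.001, -0.0]
force: [-0.4, 0.0, -0.2]
finger_gap: 1.002
[0.47567535 0.26927565 0.15419683] [ 7.08076073e-01  7.06136021e-01 -4.38855056e-04 -4.23685734e-05] [ 3.10787592e-01  5.58322658e-01  1.71871267e+00 -4.26367959e-04
  8.65377236e-01  3.13807810e-01] 2.9
```

View pics/s1.png

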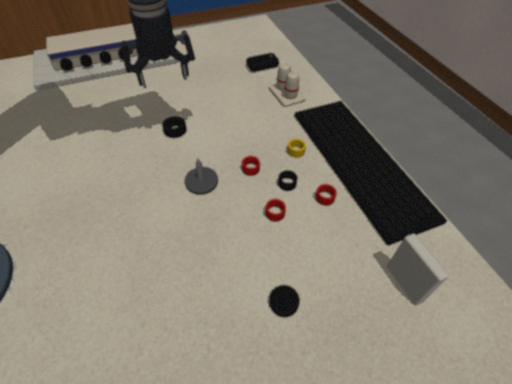

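The side view shows the gripper above the wide ring at (174,127), fingers open and clear. I'll descend onto it.

```bash
python3 -m inch '[0,0.1,-2.5,0, 0,0,-2.5,0, 0,0,-2.5,0, 0,0,-2,0, 0,0,-1.5,0, 0,0,-1,0, 0,0,-0.7,0, 0,0,-0.5,0, 0,0,0,0, 0,0,0,0]' 100 40
```

```text
t: 4.15
tcp_pos: [0.476, 0.2712, 0.0226]
tool_rot: [0.708, 0.706, 0.0, 0.0]
force: [-0.6, -0.7, -1.1]
finger_gap: 1.0
```

```bash
python3 -m inch '[0,0,0,0, 0,0,0,0, 0,0,0,0, 0,0,0,0, 0,0,0,0, 0,0,0,0]' 0 40
```

```text
t: 4.9
tcp_pos: [0.4759, 0.2711, 0.023]
tool_rot: [0.708, 0.706, 0.0, 0.0]
force: [-1.1, 0.1, 6.4]
finger_gap: 0.679
```

```bash
python3 -m inch '[0,0,0.5,0, 0,0,1,0, 0,0,2,0, 0,0,2,0, 0,0,2,0, 0,0,2,0, 0,0,1,0, 0,0,0,0, 0,0,0,0]'; python3 - <<'E'
from h import *
p,d=optics.snapshot("side");cv2.imwrite("pics/s2.png",cv2.resize(p[40:200,100:260,::-1],None,fx=3,fy=3))
p,d=optics.snapshot("top");cv2.imwrite("pics/t2.png",cv2.resize(p[180:340,60:260,::-1],None,fx=3,fy=3))
s=manip.sense();print(s['tcp_pos'],s['force'])
E
```

```text
t: 6.02
tcp_pos: [0.4753, 0.2709, 0.1267]
tool_rot: [0.708, 0.706, -0.001, -0.0]
force: [-0.8, 0.2, -1.2]
finger_gap: 0.678
[0.47527621 0.27085994 0.12648481] [-0.13792782 -0.53137611 -2.67934878]
```

View pics/s2.png

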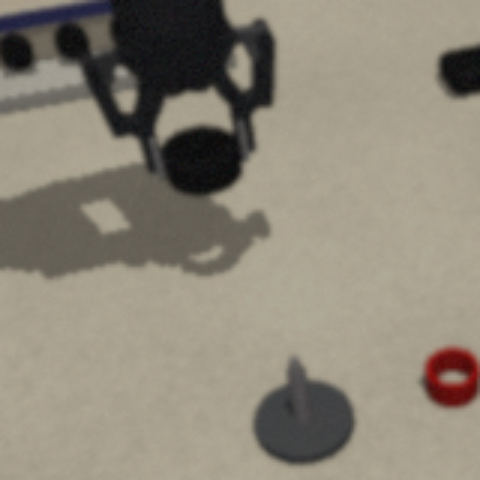

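View pics/t2.png

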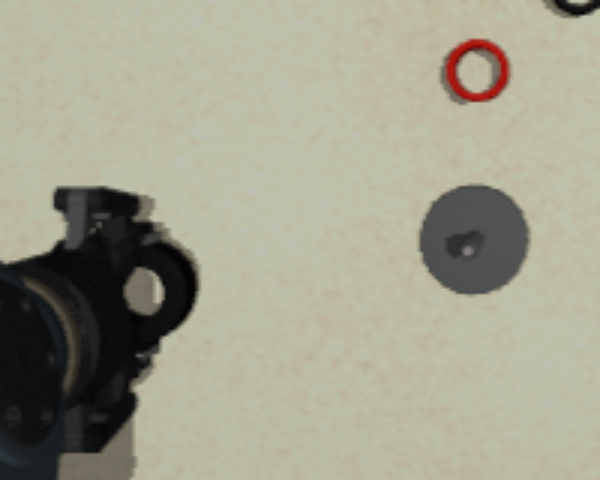

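Both views show the ring held between the jaws. In the side crop I can't see through the bore, so I'll measure the tilt from depth.

```bash
python3 - <<'E'
from h import *
p,d=optics.snapshot("top");P=pts("top",d)
m=(np.abs(P[...,0]-.475)<.034)&(P[...,1]>.225)&(P[...,1]<.31)&(P[...,2]>.07)&(P[...,2]<.15)
v,u=np.where(m);print(u.min(),u.max(),v.min(),v.max(),len(u))
v0=int(np.median(v))
for vv in range(v.min(),v.max()+1,3):
  print(vv,[(round(P[vv,k,1]*1e3),round(P[vv,k,2]*1e3)) for k in range(u.min(),u.max()+1,3) if m[vv,k]])
ps,ds=optics.snapshot("side");Q=pts("side",ds)
m=(np.abs(Q[...,0]-.475)<.04)&(Q[...,1]>.225)&(Q[...,1]<.31)&(Q[...,2]>.07)&(Q[...,2]<.15)
v,u=np.where(m)
for vv in range(v.min(),v.max()+1,2):
  print(vv,[(round(Q[vv,k,0]*1e3),round(Q[vv,k,1]*1e3),round(Q[vv,k,2]*1e3)) for k in range(u.min(),u.max()+1,3) if m[vv,k]])
E
```

```text
104 125 259 299 504
259 [(259, 123)]
262 [(260, 149), (263, 126), (258, 125), (256, 115)]
265 [(268, 128), (263, 127), (257, 128), (251, 129), (249, 121), (249, 104)]
268 [(267, 130), (263, 128), (257, 128), (252, 129), (247, 126), (245, 115)]
271 [(257, 128), (251, 131), (246, 129), (244, 120), (243, 105)]
274 [(252, 127), (246, 130), (242, 127), (242, 109)]
277 [(252, 128), (248, 125), (242, 126), (242, 109)]
280 [(252, 128), (247, 128), (243, 123), (244, 103)]
283 [(279, 110), (257, 128), (251, 131), (245, 131), (244, 119)]
286 [(275, 122), (269, 123), (263, 127), (257, 128), (251, 130), (247, 127), (248, 107)]
289 [(272, 128), (268, 127), (262, 129), (257, 128), (251, 129)]
292 [(272, 128), (267, 130), (262, 128), (257, 128)]
295 [(265, 135), (260, 135), (260, 119)]
298 [(260, 148), (260, 135)]
76 []
78 [(505, 272, 149)]
80 [(505, 274, 143)]
82 [(473, 301, 127), (479, 298, 128), (486, 297, 127), (492, 292, 129), (504, 279, 134), (509, 260, 145)]
84 [(464, 293, 129), (471, 293, 128), (478, 293, 126), (484, 286, 129), (490, 283, 129), (497, 283, 128), (508, 259, 141)]
86 [(456, 289
[... 893 characters left out ...]
96, 251, 122), (505, 269, 107)]
96 [(436, 264, 123), (443, 262, 122), (449, 259, 123), (455, 250, 127), (461, 248, 128), (468, 245, 128), (474, 244, 127), (480, 242, 127), (487, 244, 123), (495, 251, 116), (503, 260, 108)]
98 [(442, 260, 118), (448, 260, 117), (454, 252, 121), (460, 246, 124), (467, 246, 122), (473, 242, 123), (480, 243, 120), (486, 243, 119), (494, 249, 112)]
100 [(447, 263, 109), (453, 254, 114), (459, 247, 118), (466, 244, 118), (472, 244, 116), (479, 244, 115), (486, 245, 112), (493, 248, 108)]
102 [(452, 255, 108), (458, 249, 111), (465, 245, 112), (471, 244, 111), (478, 243, 110), (485, 244, 107)]
104 [(457, 250, 105), (464, 245, 106), (470, 241, 108), (477, 242, 105)]
```

The ring is flat, with its top face at about 128 mm everywhere and its underside at about 103 mm, which clears the 75 mm post. I'll carry it over the spindle.

```bash
python3 -m inch '[0,-0.8,0,0, 0.2,-1.6,0,0, 0.2,-2.4,0,0, 0.2,-2.4,0,0, 0.2,-2.4,0,0, 0.2,-2.4,0,0, 0.2,-2.4,0,0, 0.2,-2.4,0,0, 0.2,-1.6,0,0, 0.2,-0.8,0,0, 0,0,0,0, 0,0,0,0, 0,0,0,0]'; python3 - <<'E'
from h import *
p,d=optics.snapshot("top");cv2.imwrite("pics/t3.png",cv2.resize(p[180:340,130:330,::-1],None,fx=3,fy=3))
P=pts("top",d);m=(np.hypot(P[...,0]-.4915,P[...,1]-.079)<.034)&(P[...,2]>.12)&(P[...,2]<.133)
q=P[m];print(len(q),q.min(0),q.max(0))
p,d=optics.snapshot("side");cv2.imwrite("pics/s3.png",cv2.resize(p[80:240,100:300,::-1],None,fx=3,fy=3))
P=pts("side",d);m=(np.hypot(P[...,0]-.4915,P[...,1]-.079)<.034)&(P[...,2]>.12)&(P[...,2]<.133)
q=P[m];print(len(q),q.min(0),q.max(0),manip.sense()['tcp_pos'])
E
```

```text
t: 7.85
tcp_pos: [0.4936, 0.0797, 0.1273]
tool_rot: [0.707, 0.707, -0.0, -0.0]
force: [-0.3, -0.0, -0.7]
finger_gap: 0.679
27 [0.50143319 0.05148628 0.12018557] [0.51950857 0.06386354 0.13162439]
489 [0.45801318 0.04945415 0.12004525] [0.52371044 0.10974672 0.13209913] [0.49368363 0.07961005 0.12729066]
```

View pics/t3.png

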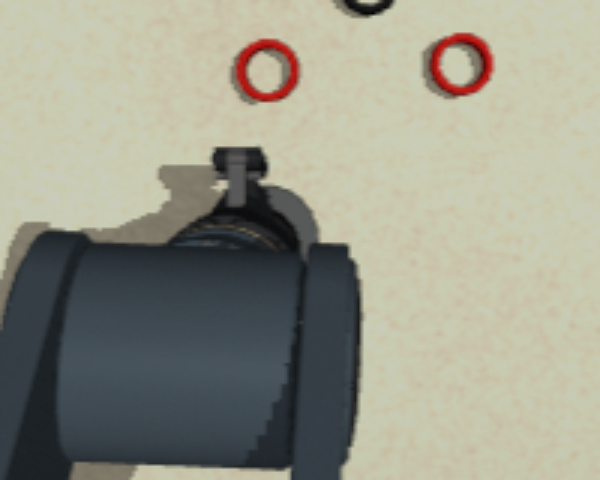

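View pics/s3.png

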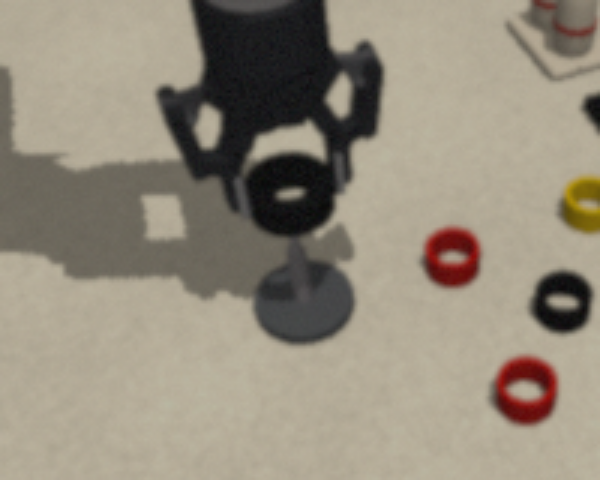

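```bash
python3 -m inch '[-0.15,0,-0.5,0, 0,0,-0.8,0, 0,0,-0.8,0, 0,0,-0.8,0, 0,0,-0.8,0, 0,0,-0.8,0, 0,0,-0.8,0, 0,0,-0.8,0, 0,0,-0.7,0, 0,0,-0.6,0, 0,0,-0.5,0, 0,0,-0.4,0, 0,0,-0.3,0, 0,0,0,0]'
```

```text
t: 9.7
tcp_pos: [0.4923, 0.0791, 0.0412]
tool_rot: [0.708, 0.706, -0.0, -0.0]
force: [0.1, -0.7, -1.2]
finger_gap: 0.678
```

```bash
python3 -m inch '[0,0,-0.15,0, 0,0,0,0]'; python3 - <<'E'
from h import *
p,d=optics.snapshot("side");cv2.imwrite("pics/s4.png",cv2.resize(p[80:240,100:300,::-1],None,fx=3,fy=3))
print(manip.sense()['force'])
E
```

```text
t: 9.95
tcp_pos: [0.4924, 0.079, 0.0398]
tool_rot: [0.708, 0.706, 0.0, 0.0]
force: [0.7, -0.0, -1.3]
finger_gap: 0.677
[ 0.92961316  0.40596591 -2.11830523]
```

View pics/s4.png

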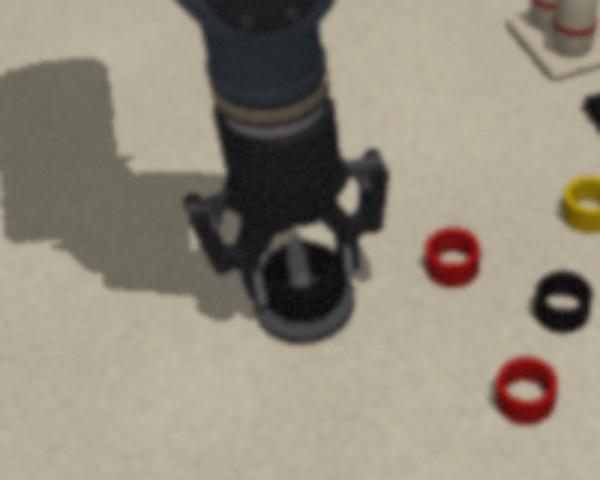

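The post passes through the ring's bore at crop (300,265), and the underside is a few mm above the base. I'll go down until there's contact.

```bash
python3 -m inch '[0,0,-0.2,0, 0,0,-0.1,0, 0,0,-0.05,0, 0,0,0,0]'
```

```text
t: 10.5
tcp_pos: [0.4923, 0.0791, 0.0362]
tool_rot: [0.708, 0.706, -0.0, -0.0]
force: [-0.1, 0.3, -1.1]
finger_gap: 0.677
```

```bash
python3 -m inch '[0,0,-0.1,0, 0,0,0,0]'; python3 -m inch '[0,0,-0.05,0, 0,0,0,0]'
```

```text
t: 10.75
tcp_pos: [0.4923, 0.0791, 0.0352]
tool_rot: [0.708, 0.706, -0.0, -0.0]
force: [-0.1, 0.3, -1.6]
finger_gap: 0.681
t: 11.0
tcp_pos: [0.4924, 0.0791, 0.0351]
tool_rot: [0.708, 0.706, 0.0, 0.0]
force: [-0.5, -0.4, 2.1]
finger_gap: 0.674
```

Contact: the force went from −1.6 to +2.1 N. I'll release and go up.

```bash
python3 -m inch '[0,0,0,0, 0,0,0,0, 0,0,0,0, 0,0,0,0, 0,0,0.5,0, 0,0,1,0, 0,0,2,0, 0,0,2,0, 0,0,2,0, 0,0,2,0, 0,0,1,0]' 100; python3 -m inch '[1.6,-0.7,0,0, 2.7,-1.1,0,0, 2.7,-1.1,0,0, 2.7,-1.1,0,0, 2.7,-1.1,0,0, 2.7,-1.2,0,0, 1.8,-0.8,0,0, 0.9,-0.4,0,0, 0,0,0,0, 0,0,0,0]'; python3 - <<'E'
from h import *
p,d=optics.snapshot("side");cv2.imwrite("pics/s5.png",cv2.resize(p[60:260,120:370,::-1],None,fx=3,fy=3))
b=p.max(2)<60
print(blob("side",p,d,201,171,24,.028,.042,b),blob("side",p,d,288,180,14,.015,.03,b))
p,d=optics.snapshot("top");cv2.imwrite("pics/t5.png",cv2.resize(p[130:330,130:380,::-1],None,fx=3,fy=3))
b=p.max(2)<60
print(blob("top",p,d,216,261,24,.028,.042,b),manip.sense()['tcp_pos'])
E
```

```text
t: 12.38
tcp_pos: [0.4928, 0.0791, 0.1414]
tool_rot: [0.708, 0.706, 0.001, 0.001]
force: [-0.3, -0.0, 0.2]
finger_gap: 1.0
t: 13.62
tcp_pos: [0.6694, 0.0044, 0.1393]
tool_rot: [0.708, 0.706, -0.001, -0.001]
force: [-0.6, -0.8, 0.4]
finger_gap: 1.002
(336, array([0.4925, 0.0782]), 29.5, np.float64(0.0365)) (133, array([0.6689, 0.0028]), 21.3, np.float64(0.0223))
(0, array([0., 0.]), 0.0, np.float64(nan)) [0.66952615 0.00454224 0.13973609]
  return _methods._mean(a, axis=axis, dtype=dtype,
  ret = ret.dtype.type(ret / rcount)
```

View pics/s5.png

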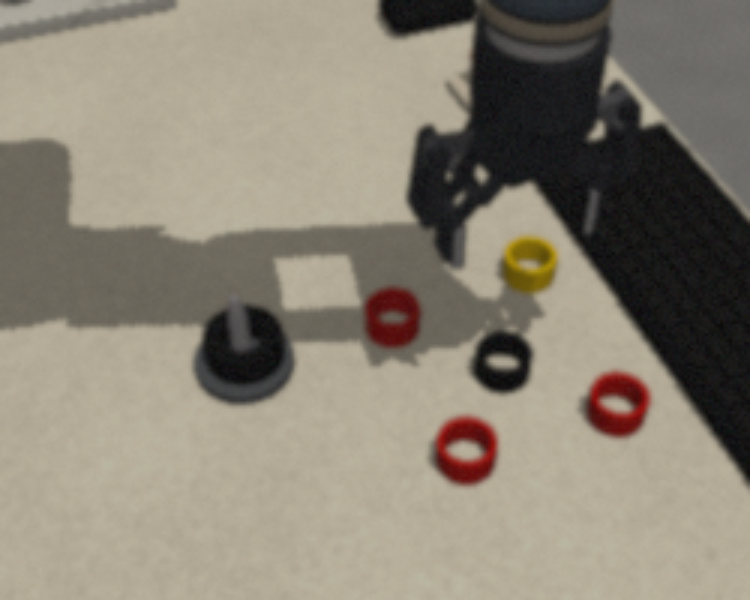

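View pics/t5.png

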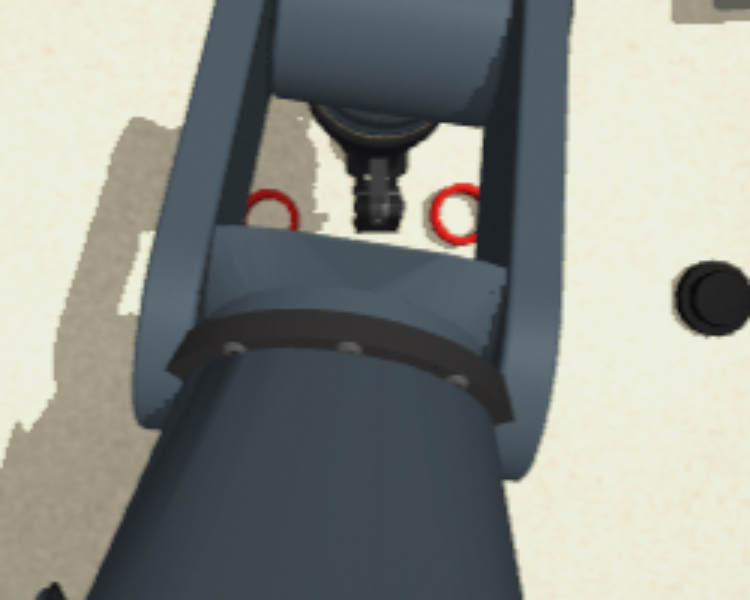

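The wide ring lies flat on the base around the post, top face at 36.5 mm. The narrow ring at side crop (503,362) lies directly below the gripper with no red or yellow ring in the finger lanes. I'll descend and grip.

```bash
python3 -m inch '[0,-0.1,-1.5,0, 0,0,-2,0, 0,0,-2,0, 0,0,-2,0, 0,0,-1.5,0, 0,0,-1.2,0, 0,0,-0.8,0, 0,0,-0.5,0, 0,0,-0.2,0, 0,0,0,0, 0,0,0,0]' 100; python3 -m inch '[0,0,0,0, 0,0,0,0, 0,0,0,0, 0,0,0,0, 0,0,0,0, 0,0,0,0, 0,0,0,0]' 0 30
```

```text
t: 15.1
tcp_pos: [0.6707, 0.003, 0.0233]
tool_rot: [0.708, 0.706, 0.0, 0.0]
force: [0.7, 0.2, -0.3]
finger_gap: 1.0
t: 15.98
tcp_pos: [0.6705, 0.003, 0.0232]
tool_rot: [0.708, 0.706, 0.0, 0.0]
force: [-1.3, 0.4, 6.0]
finger_gap: 0.509
```

```bash
python3 -m inch '[0,0,0.5,0, 0,0,1,0, 0,0,2,0, 0,0,2,0, 0,0,2,0, 0,0,2,0, 0,0,1,0, 0,0,0,0]'; python3 -m inch '[-1.05,0.4,0,0, -1.8,0.8,0,0, -2.5,1.0,0,0, -2.5,1.1,0,0, -2.5,1.1,0,0, -2.5,1.0,0,0, -2.0,1.0,0,0, -1.5,0.6,0,0, -1,0.4,0,0, -0.5,0.2,0,0, 0,0,0,0, 0,0,0,0, 0,0,0,0]'; python3 - <<'E'
from h import *
p,d=optics.snapshot("side");cv2.imwrite("pics/s6.png",cv2.resize(p[60:260,120:370,::-1],None,fx=3,fy=3))
P=pts("side",d);t=manip.sense()['tcp_pos'];print(t)
m=(np.hypot(P[...,0]-t[0],P[...,1]-t[1])<.028)&(P[...,2]>t[2]-.004)&(P[...,2]<t[2]+.006)&(abs(P[...,0]-t[0])<.02)
q=P[m];print(len(q),q.min(0),q.max(0));A=np.c_[q[:,:2]-t[:2],np.ones(len(q))];print(np.linalg.lstsq(A,q[:,2],rcond=None)[0])
E
```

```text
t: 16.98
tcp_pos: [0.6708, 0.003, 0.129]
tool_rot: [0.708, 0.706, 0.001, 0.001]
force: [0.6, -0.2, -0.7]
finger_gap: 0.505
t: 18.6
tcp_pos: [0.4925, 0.0788, 0.1278]
tool_rot: [0.708, 0.706, 0.0, 0.0]
force: [0.6, -0.4, -0.6]
finger_gap: 0.504
[0.49232759 0.07884886 0.12782035]
170 [0.47249084 0.05672812 0.12422618] [0.51200398 0.10138719 0.13157651]
[ 0.00504153 -0.00497336  0.12821961]
```

View pics/s6.png

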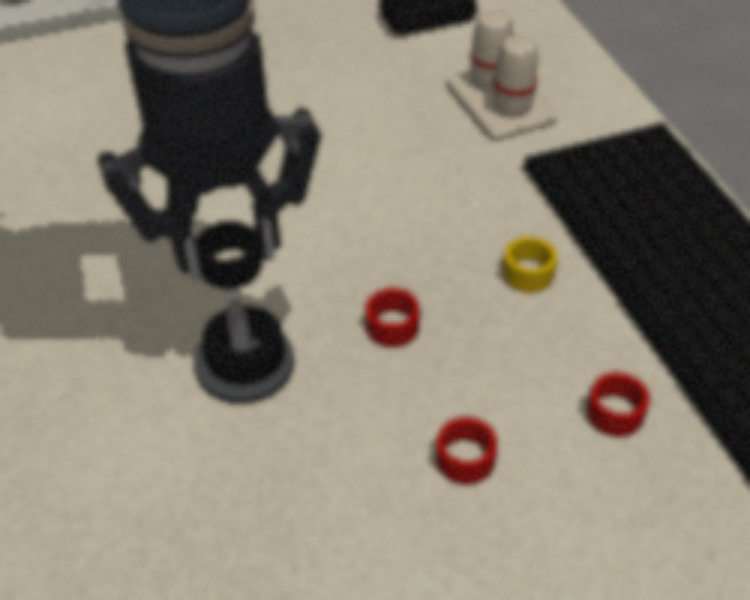

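The narrow ring is held level and centred above the post, with its top face near 128 mm. I'll lower it.

```bash
python3 -m inch '[0,0,-0.4,0, 0,0,-0.7,0, 0,0,-0.7,0, 0,0,-0.7,0, 0,0,-0.7,0, 0,0,-0.7,0, 0,0,-0.7,0, 0,0,-0.6,0, 0,0,-0.5,0, 0,0,-0.4,0, 0,0,-0.2,0, 0,0,0,0]'; python3 -m inch '[0,0,-0.2,0, 0,0,0,0]';python3 -m inch '[0,0,-0.1,0, 0,0,0,0]'
```

```text
t: 20.15
tcp_pos: [0.4918, 0.0791, 0.0647]
tool_rot: [0.708, 0.706, -0.0, -0.0]
force: [0.1, 0.1, -1.1]
finger_gap: 0.507
t: 20.4
tcp_pos: [0.4918, 0.0791, 0.0628]
tool_rot: [0.708, 0.706, -0.0, -0.0]
force: [0.1, 0.3, -0.1]
finger_gap: 0.505
t: 20.65
tcp_pos: [0.4918, 0.079, 0.0618]
tool_rot: [0.708, 0.706, -0.0, -0.0]
force: [-0.5, 0.4, -0.4]
finger_gap: 0.509
```

```bash
python3 -m inch '[0,0,-0.1,0, 0,0,0,0]';python3 -m inch '[0,0,-0.05,0, 0,0,0,0]';python3 -m inch '[0,0,-0.05,0, 0,0,0,0]'
```

```text
t: 20.9
tcp_pos: [0.4918, 0.0791, 0.0607]
tool_rot: [0.708, 0.706, -0.0, -0.0]
force: [-0.2, 0.7, -0.8]
finger_gap: 0.507
t: 21.15
tcp_pos: [0.4918, 0.0791, 0.0603]
tool_rot: [0.708, 0.706, -0.0, -0.0]
force: [0.6, 0.0, 0.3]
finger_gap: 0.507
t: 21.4
tcp_pos: [0.4918, 0.0791, 0.0602]
tool_rot: [0.708, 0.706, 0.0, 0.0]
force: [0.5, -0.8, 4.6]
finger_gap: 0.509
```

Contact at +4.6 N. I'll release, go up and retreat so both cameras can see.

```bash
python3 -m inch '[0,0,0,0, 0,0,0,0, 0,0,0,0, 0,0,0,0, 0,0,0.5,0, 0,0,1,0, 0,0,2,0, 0,0,2,0, 0,0,2,0, 0,0,2,0, 0,0,1,0]' 100; python3 -m inch '[0,1.5,0,0, 0,3,0,0, 0,4,0,0, 0,4,0,0, 0,4,0,0, 0,3,0,0, 0,1.5,0,0, 0,0,0,0, 0,0,0,0]'; python3 - <<'E'
from h import *
p,d=optics.snapshot("side");cv2.imwrite("pics/s7.png",cv2.resize(p[60:260,120:370,::-1],None,fx=3,fy=3))
b=p.max(2)<60
print(blob("side",p,d,201,166,24,.055,.068,b),blob("side",p,d,201,171,24,.031,.042,b))
p,d=optics.snapshot("top");cv2.imwrite("pics/t7.png",cv2.resize(p[130:330,130:400,::-1],None,fx=2.9,fy=2.9))
b=p.max(2)<60
print(blob("top",p,d,216,261,24,.055,.068,b),blob("top",p,d,216,261,24,.03,.042,b))
print("plug",blob("top",p,d,368,229,20,.018,.03,b),blob("top",p,d,368,229,20,.003,.03,b))
E
```

```text
t: 22.78
tcp_pos: [0.4923, 0.079, 0.1665]
tool_rot: [0.708, 0.706, 0.001, 0.001]
force: [0.2, -0.0, 0.7]
finger_gap: 1.002
t: 23.9
tcp_pos: [0.4915, 0.2882, 0.1645]
tool_rot: [0.708, 0.706, -0.001, -0.0]
force: [0.8, 0.2, 0.2]
finger_gap: 0.998
(131, array([0.4913, 0.0786]), 21.7, np.float64(0.0607)) (209, array([0.4913, 0.0759]), 28.9, np.float64(0.0367))
(210, array([0.4929, 0.0796]), 21.8, np.float64(0.0614)) (296, array([0.4933, 0.079 ]), 29.9, np.float64(0.0366))
plug (259, array([ 0.5505, -0.2416]), 19.4, np.float64(0.0233)) (495, array([ 0.5507, -0.24  ]), 26.5, np.float64(0.0208))
```

View pics/s7.png

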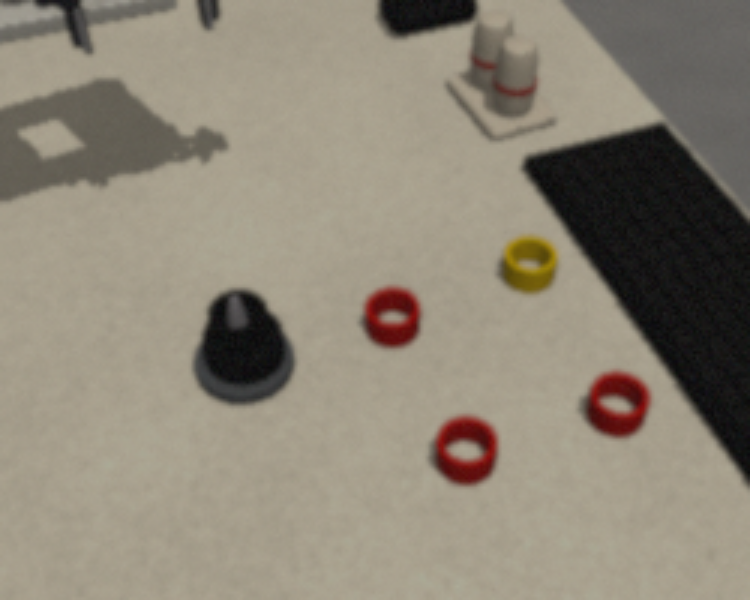

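View pics/t7.png

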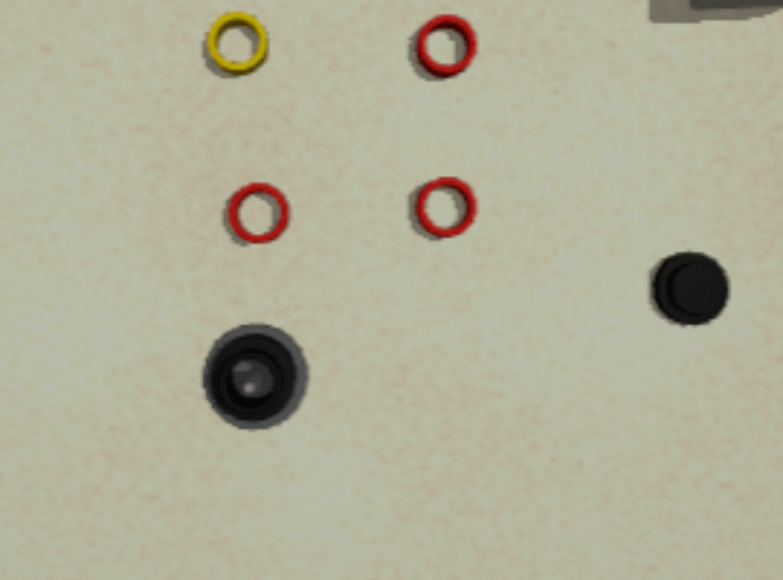

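Both rings are stacked concentrically on the post (top crop 253,377), and the plug at (690,288) hasn't moved.

```bash
python3 -c "
from station import job;print(job.sign_off())"
```

```text
the job is handed in; nothing more can be done
None
```

Both rings are on the spindle: the wide one on the base and the narrow one flat on top of it. I lowered each over the post until the wrist force showed contact (about 2 N and 5 N) before letting go. I handed the job in shortly after 24 s on the robot's clock; sign-off reports no verdict.

| Last check | Measured | Expected |
|---|---|---|
| Wide ring, top-face height | 36.6 mm | 37 mm |
| Narrow ring, top-face height | 61–61.4 mm | 62 mm |
| Ring centres to post axis | about 2 mm or less | under 14 mm |
| Plug, shift from its start | under 1 mm | under 30 mm |

- **Disagreement between views:** the side view put the wide ring's centre about 3 mm off the top view's. In that view the narrow ring partly hides it, so I trusted the top view.
- **Arm:** it had retreated and was touching nothing when I handed in.

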